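# Cover the pan with the eggs and set its hot plate

## Robot

A 6-joint arm with a two-finger parallel gripper is mounted at the origin on the work surface. World frame = base frame: x ahead of the robot, y to its left, z up, the work surface at z = 0. Lengths are in m, angles in rad, forces in N, time in s.
With the tool pointing down it reaches from about 0.325 to 1 m from the base axis. Payload 5.1 kg.
Tool frame: the origin (TCP) lies midway between the tips of the shut fingers; the grasp point (between the pads) lies 19 mm behind it; z points along the fingers, y is the line along which they close (so a half turn about z gives the same grasp; the last joint's range is limited). The gripper opens to 85 mm and grips with 20 to 120 N. Pads are 22 mm wide; open, the fingers measure 114 mm over their backs; the gripper's body (76 mm by 85 mm) begins 54 mm behind the grasp point. The pads swing forward as they close: fully open they stand 13 mm farther back than shut.
Start: joints at [1.103, 0.124, 1.65, -0, 1.367, -0.083], TCP at [0.244, 0.602, 0.231] pointing down, gripper open.
Joint ranges: [-2.61, 2.61], [-1.02, 2.33], [0.03, 2.71], [-1.35, 4.49], [0.32, 2.68], [-2.91, 2.91]. Speed limits (rad/s): [2.57, 2.57, 3.14, 3.14, 3.14, 3.14].

## Interface

Orientations are given as a rotation vector (axis times angle).
In Python, from station import * gives the robot as it stands.
- The arm moves only by the tool step_arm, never from a script. Its argument "series" is a list of rows, each an object with "dp": the shift along the tool's x, y, z in units of 0.1 m (1.0 is 0.1 m), a list of three; "twist": the turn, a rotation vector about the tool's x, y, z in units of 10 degrees (1.0 is 10 degrees), a list of three; "hand": the opening, from -1 (shut) to 1 (fully open). A call has 1 to 10 rows; each row shifts and turns the commanded pose from where the row before left it, along the tool's axes as they then stand; what a row does not reach is not made up. A row lasts 1/8 s, in which the tool goes at most 62.5 mm and 10.7 degrees, less where a joint would pass 70% of its speed; a pose out of reach is approached as far as the arm can. A call with a number of a shift or a turn outside -1 to 1 is refused whole. A call with a gripper value outside its range is refused whole. The fingers move at their own pace and stop on an object; "newtons" is the grip in N (left out, the last holds). Time passes only in rows, so rows that do not move let the fingers close. It gives the time, the measured TCP pose, the force, the opening and the grip force at its end, in the units of the state.
- state(): the state, without advancing time (a new reading comes with each control period).
- get_image(name): name is "scene" or "side" or "wrist"; returns the picture (400x640x3 uint8, blue, green, red); there is no depth.
- camera_params(name): a dict with "mtx" (3x3 intrinsics, pixels), "eye" and "orientation" of the camera in the world. Camera axes: x right, y up, looking along -z (the intrinsics and any distortion apply to the point x, -y, -z); pixel columns grow to the right and rows downward; lengths in m; the calibration is good to about 2 mm. A picture is of the moment at which its call begins: read the wrist's pose just before it. camera_params takes no time and is no camera call; for the wrist camera it gives the pose at the moment of the call.
- finish_job(): hands the job in; it is judged then, once.
Trained networks look in the newest picture that a camera, given by its name, has taken for a name from the list of things; names that differ only in an ending like _2 or _b are one class to them, and where a whole thing is asked for, a point or a joint stands for the part that bears it (a point fixed in the world has none). Each returns a list of dicts, best first, with "confidence" (0 to 1); they miss things now and then, are a little off and sometimes report something else, mostly with a low value. They report only what shows in the picture. A call takes as long as a camera call. They do not tell look-alikes from the thing itself.
- silhouettes(camera, thing): "mask" (400x640 bool, what is visible of it) and "rect" ([centre column, centre row, width, height] in pixels, round what is visible of it).
The state is a dict: "time_s": time; "joint_positions": joint angles; "qvel": joint speeds; "joint_efforts": joint torques, N m; "position": TCP position; "tool_rot": TCP orientation; "wrist_force": force on the tool from outside, world axes, zero at the start; "ft_torque": the same for the moment, N m; "gripper_width": finger opening in m; "gripper_force": force on a finger pad.
Only numpy, scipy, OpenCV 4.12 (cv2) and the standard library are available. Lean on these libraries where they do the work, as an engineer would, in place of code of your own. Each camera call takes 0.05 s, during which the arm holds its last target. There are 200 camera calls.

## Task

One of the two saucepans on the hob has eggs in it. Take the lid from the worktop and set it properly on that pan without dropping it, then turn the knob of the plate under that pan so that its pointer is at the long mark on the scale. Leave the pans where they stand, and leave the other knob and everything else alone.

Things in the scene. Friction and masses are not known exactly. Their poses are not given: they have to be found in the camera images.
- hob: Fixed steel hob, 440 mm wide (its y), 325 deep (its x, from its front to its back). Its front faces the robot's left, so its +y points away from the robot, give or take 10 degrees. Origin on the work surface. Flat top (x -70 to 170) 70 mm high. The front panel (x -155 to -70) slopes 30 degrees from level, normal (-0.5, 0, 0.866).
- plate_left (a point): Centre of the top of the left hot plate as seen from the hob's front (hob's +y, farther from the robot), a dark disc 155 mm wide, 78 mm above the work surface, at (50, 110) mm in the hob's frame. The left knob works it.
- plate_right (a point): The same for the right plate (hob's -y, nearer the robot), at (50, -110) mm in the hob's frame. The right knob works it.
- knob_left (a joint): Left plate's black knob: disc 48 mm wide, 15 high, with a bar grip 44 long, 11 thick, standing 15 to 44 mm off the panel, white pointer line on one half. Joint value 0: pointer up the slope at the dot (off). Grows clockwise seen from the panel's front, to 4.7 rad; pi/2 (1.571): pointer at the long mark. Starts at 0 to 0.75. Turns freely, no clicks, light friction (0.04 N m), stays where left.
- knob_right (a joint): Right plate's knob, the same. Joint value 0: pointer up the slope at the dot (off). Grows clockwise seen from the panel's front, to 4.7 rad; pi/2 (1.571): pointer at the long mark. Starts at 0 to 0.75. Turns freely, no clicks, light friction (0.04 N m), stays where left.
- mark_left (a point): Outer end of the left knob's long thick black mark on the panel, 49 mm from the knob's axis, to the right of it seen from the hob's front (hob's -y, towards the robot). The other marks are short, every 30 degrees from the dot (0, at the top) clockwise to 270. The right knob has the same scale.
- knob_left_grip (a point): On the left knob's axis, 36 mm out from the panel, inside the bar. The panel point below it is (-112.5, 110, 45.5) mm in the hob's frame. Axes turn with the knob: z out of the panel along its axis, x along the bar to the pointer end.
- knob_right_grip (a point): The same for the right knob; panel point (-112.5, -110, 45.5) mm in the hob's frame.
- knob_left_tip (a point): Pointer end of the left knob's bar, 22 mm from its axis, 44 mm out from the panel.
- knob_right_tip (a point): Pointer end of the right knob's bar, likewise.
- pan_a: One of two identical loose steel saucepans, one on each plate, either way round: 85 mm tall, rim 147 mm wide outside, 139 inside, floor 5 mm thick, about 0.7 kg. A straight handle along its +x reaches 210 mm from its axis, top 77 mm up, pointing to the hob's back. Origin: centre of its underside, z up.
- pan_b: The other saucepan, identical to pan_a.
- pan_a_rim (a point): Centre of pan_a's mouth, at rim height (85 mm above its underside).
- egg_1: Brown egg, 57 x 43 mm, loose, lying in one of the two pans. Origin: its middle.
- egg_2: Second egg, lying in the same pan as the first.
- lid: Loose round steel pan lid, about 0.25 kg, fits either pan; starts right way up on the worktop at the robot's left. Flange 154 mm wide from 8 mm up, rising to 16 mm at the knob; below it a collar 129 mm wide (116 at its foot) goes 8 mm into the pan with 5 mm of room all round. Origin: centre of the collar's underside, z up; fully seated it is 77 mm above the pan's underside.
- lid_knob (a point): On the lid's axis, 38 mm above its origin, inside its black upright cylindrical knob, which is 24 mm wide and goes from 16 to 47 mm above the lid's origin.
- oil_bottle: Bystander, loose: clear glass oil bottle, 72 mm wide, 225 mm tall. Origin: centre of its underside.
- stopper: Bystander, loose: cork bottle stopper standing on its head, 32 mm wide, 36 mm tall. Origin: centre of its underside.
- mug: Bystander, loose: white mug, 80 mm wide, 92 mm tall. Origin: centre of its underside.
- ice_mould: Bystander, loose: red ice-lolly mould with white sticks, 70 x 130 mm, 135 mm tall. Origin: centre of its underside.
- salt: Bystander, loose: white salt pot on the hob between the pans, at its back, 36 mm wide, 78 mm tall. Origin: centre of its underside.
- spoon: Bystander, loose: wooden spoon lying flat, 240 mm long, on the right.
- saucer: Bystander, loose: white saucer, 130 mm wide, 18 mm tall. Origin: centre of its underside.
There are look-alikes about, which are no part of the job. What is shaped like the lid but blue is not meant.

How it is judged:
On the way, in this order (a step that is already met when the one before it is completed fails the run):
1. the lid is seated on the pan that holds the eggs, and let go (horizontal distance between lid and pan_a_rim below 0.008 m and z of lid in the frame of pan_a between 0.073 and 0.08 m and angle between lid's own z axis and vertical below 0.05 rad and contact force between the fingers and lid below 0.1 N), for 0.2 s.
2. the knob of the plate under that pan points at the long mark (((y of pan_a in the frame of hob above 0 m and value of joint knob_left between 1.4408 and 1.7008 rad) or (y of pan_a in the frame of hob below 0 m and value of joint knob_right between 1.4408 and 1.7008 rad))), for 0.2 s.
At the end, for the whole second after the job is handed in: Lid level (3 deg) and fully down on the pan with the eggs (centred within 8 mm, origin 73 to 80 mm above the pan's underside), let go, at rest; that plate's knob within 0.13 rad of the long mark (1.571 rad), at rest; pans, other knob and bystanders where they were (all of step 1 and ((y of pan_a in the frame of hob above 0 m and value of joint knob_left between 1.4408 and 1.7008 rad) or (y of pan_a in the frame of hob below 0 m and value of joint knob_right between 1.4408 and 1.7008 rad)) and linear speed of each of lid, pan_a below 0.02 m/s and velocity of joint each of knob_left, knob_right below 0.05 rad/s); the robot touches nothing.
It fails at once if a saucepan is shifted by more than 20 mm or lifted (distance of any of pan_a, pan_b from where it was at the start of the episode above 0.02 m).
It fails at once if the knob of the other plate is turned (its pointer end moves more than 4 mm) ((y of pan_a in the frame of hob above 0 m and distance of knob_right_tip from where it was at the start of the episode above 0.004 m) or (y of pan_a in the frame of hob below 0 m and distance of knob_left_tip from where it was at the start of the episode above 0.004 m)).
It fails at once if the lid is dropped (falls freely, faster than 0.5 m/s) (contact force between the fingers and lid below 0.1 N and linear speed of lid above 0.5 m/s).
It fails at once if a bystander is moved by more than 30 mm (distance of any of oil_bottle, stopper, mug, ice_mould, salt, spoon, saucer from where it was at the start of the episode above 0.03 m).
It also fails if it takes over 50 s, if anything falls off the work surface, if the arm or the gripper's body presses on something with over 40 N, if the wrist force passes 120 N, or if a joint passes its speed limit or range.

## Working session

There is one attempt and no reset: what is moved stays moved. The work goes in short steps, Python scripts to look and compute and a tool call to move; the robot and the scene stay as the last step left them, time stands still between calls to the robot, and variables do not carry over. Pictures are saved under pics/ and viewed, at most 11 in all, crops included, and the job is handed in when it is done.

Besides the shell and the picture viewer there is one more tool, called after "Request:" in YAML: its name, and indented under it one key for each argument. step_arm: Moves the arm, as the interface text tells. Shifts and turns lie within -1 to 1; 1 stands for 0.1 m of shift or 10 degrees of turn. Its arguments: {"type":"object","properties":{"series":{"type":"array"},"newtons":{"type":"number"}},"required":["series"]}

```bash
ls; mkdir -p pics
python3 - <<'E'
from station import *
import cv2,numpy as np
s=state();print(s)
for n in ["scene","side","wrist"]:
    p=camera_params(n);print(n,p)
    im=get_image(n);cv2.imwrite(f"pics/{n}0.png",im)
a=cv2.imread("pics/scene0.png");b=cv2.imread("pics/side0.png")
E
```

```text
pics
{'time_s': 0.0, 'joint_positions': array([ 1.10337774e+00,  1.24537746e-01,  1.65167876e+00, -9.94253172e-06,
        1.36753381e+00, -8.26147062e-02]), 'qvel': array([-7.02160590e-06,  7.73238942e-04,  9.32061269e-04, -4.04848899e-04,
        1.07851853e-03, -4.59915013e-04]), 'joint_efforts': array([ 2.77285553e-04, -4.23589325e+01, -3.65461743e+01, -2.35878761e-04,
        6.68854831e-03,  2.95605639e-05]), 'position': array([0.24375221, 0.60189386, 0.2300291 ]), 'tool_rot': array([-0.60061244, -3.08305629,  0.00326544]), 'wrist_force': array([-0.22152341,  0.33748437,  0.13742426]), 'ft_torque': array([-0.04444844, -0.0160299 ,  0.01412142]), 'gripper_force': 0.0, 'gripper_width': 0.0856648933315564}
scene {'mtx': array([[496.08511015,   0.        , 313.77850309],
       [  0.        , 496.08511015, 197.74848038],
       [  0.        ,   0.        ,   1.        ]]), 'eye': array([ 1.40800408, -0.88421611,  1.32918459]), 'orientation': array([0.78372244, 0.32013048, 0.72010977])}
side {'mtx': array([[452.24534259,   0.        , 321.90506034],
       [  0.        , 452.24534259, 188.64049728],
       [  0.        ,   0.        ,   1.        ]]), 'eye': array([ 0.4266691 , -1.30849834,  1.14631026]), 'orientation': array([ 0.93670594, -0.00539495, -0.06319387])}
wrist {'mtx': array([[323.60650465,   0.        , 321.09889488],
       [  0.        , 323.60650465, 200.05511855],
       [  0.        ,   0.        ,   1.        ]]), 'eye': array([0.16748203, 0.63295728, 0.37312578]), 'orientation': array([-0.28796913, -0.1911084 ,  1.17531395])}
```

View pics/scene0.png

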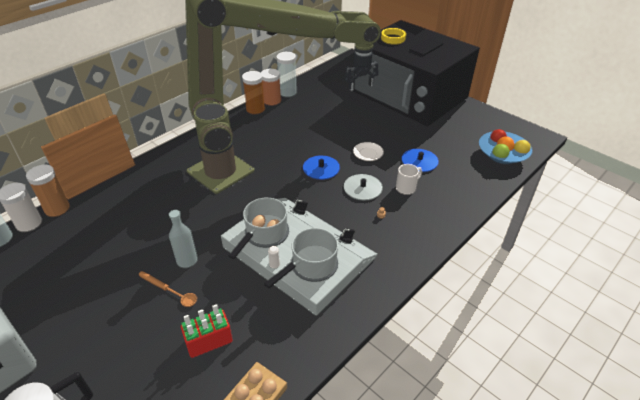

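View pics/side0.png

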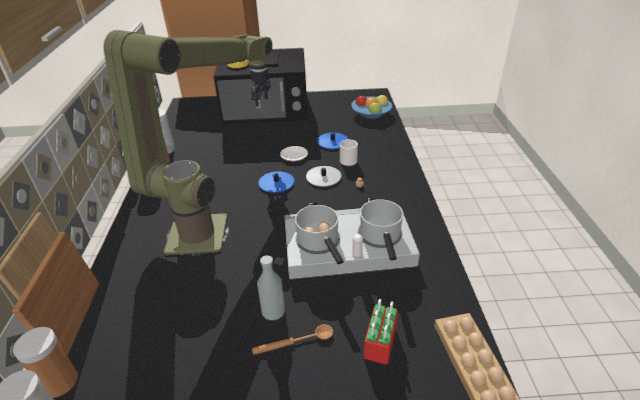

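The scene and side pictures show the eggs in the pan nearer the robot (scene ~(265,220), side ~(317,230)), so that's the right plate and knob. The steel lid is at scene (362,187), side (323,176), with blue look-alikes at scene (321,167) and (420,160).

```bash
cat > h.py <<'E'
from station import *
import cv2,numpy as np
from scipy.spatial.transform import Rotation as R
from scipy.optimize import least_squares
def cam(n):
    p=camera_params(n); o=np.array(p["orientation"]); return p["mtx"],np.array(p["eye"]),R.from_rotvec(o).as_matrix()
def proj(c,P):
    K,e,M=c; q=(np.atleast_2d(P)-e)@M*[1,-1,-1]; q=q@K.T; return q[:,:2]/q[:,2:]
def ray(c,uv):
    K,e,M=c; d=np.linalg.inv(K)@[uv[0],uv[1],1]; d=M@(d*[1,-1,-1]); return e,d/np.linalg.norm(d)
def onz(c,uv,z):
    e,d=ray(c,uv); return e+d*(z-e[2])/d[2]
def tri(cs,uvs):
    A=0;b=0
    for c,uv in zip(cs,uvs):
        e,d=ray(c,uv);Q=np.eye(3)-np.outer(d,d);A=A+Q;b=b+Q@e
    return np.linalg.solve(A,b)
E
python3 - <<'E'
from h import *
np.set_printoptions(precision=4,suppress=True)
for n in ["scene","side"]:
    get_image(n);c=cam(n)
    for t in ["lid","lid_knob","pan_a","knob_right","hob","egg_1","salt","mug","stopper","saucer","oil_bottle","ice_mould"]:
        for d in silhouettes(n,t):
            if d["confidence"]<.3: continue
            ys,xs=np.nonzero(d["mask"]);m=(xs.mean(),ys.mean())
            print(n,t,round(d["confidence"],2),np.round(d["rect"],1),np.round(m,1),len(xs),onz(c,m,0.0)[:2])
            np.save(f"m_{n}_{t}_{int(m[0])}.npy",d["mask"])
E
ls *.npy
```

```text
scene lid 0.95 [319.4 165.9  36.4  21.2] [320.9 166.8] 700 [0.289  0.3133]
scene lid 0.85 [364.9 184.9  37.8  27.4] [362.4 186.4] 783 [0.4976 0.3377]
scene lid 0.76 [420.8 162.4  35.7  21.2] [420.6 158.8] 551 [0.5629 0.6507]
scene lid_knob 0.96 [320.2 168.7  34.6  23.5] [320.7 166.7] 663 [0.2881 0.3129]
scene lid_knob 0.75 [361.6 187.4  39.7  23.1] [362.1 186.5] 757 [0.4968 0.3367]
scene lid_knob 0.74 [300.9 254.5 156.7 113.6] [302.5 257.4] 5999 [ 0.5872 -0.0967]
scene lid_knob 0.6 [419.9 159.9  35.9  28.4] [420.6 159. ] 567 [0.564  0.6493]
scene pan_a 0.71 [301.5 259.9  71.   60.7] [310.2 254.9] 2203 [ 0.5989 -0.0697]
scene pan_a 0.66 [255.8 228.2  59.   61.7] [262.6 222.7] 1798 [ 0.3588 -0.0798]
scene pan_a 0.62 [166.2 286.3  59.7  37.8] [168.7 288.4] 419 [ 0.3623 -0.4974]
scene knob_right 0.61 [298.9 203.8   9.5  12. ] [299.6 206.7] 154 [0.3978 0.0777]
scene hob 0.67 [298.5 256.9 157.7 114.8] [302.8 257.8] 5746 [ 0.5892 -0.0972]
scene egg_1 0.59 [273.  221.5  11.    5.2] [272.  222.2] 52 [ 0.3825 -0.0536]
scene salt 0.7 [347.1 234.7  11.4  14.2] [346.7 235.3] 163 [0.6297 0.0896]
s
[... 2313 characters left out ...]
ne_lid_knob_362.npy
m_scene_lid_knob_420.npy
m_scene_mug_407.npy
m_scene_oil_bottle_181.npy
m_scene_oil_bottle_300.npy
m_scene_pan_a_168.npy
m_scene_pan_a_262.npy
m_scene_pan_a_310.npy
m_scene_salt_273.npy
m_scene_salt_303.npy
m_scene_salt_346.npy
m_scene_salt_367.npy
m_scene_saucer_368.npy
m_side_egg_1_323.npy
m_side_hob_346.npy
m_side_ice_mould_379.npy
m_side_lid_275.npy
m_side_lid_292.npy
m_side_lid_323.npy
m_side_lid_330.npy
m_side_lid_knob_275.npy
m_side_lid_knob_322.npy
m_side_lid_knob_330.npy
m_side_lid_knob_381.npy
m_side_mug_348.npy
m_side_oil_bottle_269.npy
m_side_pan_a_317.npy
m_side_pan_a_381.npy
m_side_salt_347.npy
m_side_salt_356.npy
m_side_saucer_292.npy
m_side_stopper_358.npy
```

```bash
cat >> h.py <<'E'
from scipy.optimize import minimize
def circ(r,z,n=40):
    a=np.linspace(0,2*np.pi,n,endpoint=False); return np.c_[r*np.cos(a),r*np.sin(a),0*a+z]
def render(c,parts,S=4):
    m=np.zeros((400*S,640*S),np.uint8)
    for P in parts:
        h=cv2.convexHull(((proj(c,P)+.5)*S-.5).astype(np.float32))
        cv2.fillConvexPoly(m,np.round(h).astype(np.int32),255)
    return cv2.GaussianBlur(cv2.resize(m,(640,400),interpolation=cv2.INTER_AREA),(0,0),1)/255.
def soft(m): return cv2.GaussianBlur(m.astype(np.float32),(0,0),1)
LID=[np.r_[circ(.058,0),circ(.0645,.008)],np.r_[circ(.077,.008),circ(.077,.009),circ(.012,.016)],np.r_[circ(.012,.016),circ(.012,.047)]]
HB=[np.array([[x,y,z] for y in(-.22,.22) for x,z in((-.155,0),(-.155,.021),(-.07,.07),(.17,.07),(.17,0))])]
def box(x0,x1,y0,y1,z0,z1): return np.array([[x,y,z] for x in(x0,x1) for y in(y0,y1) for z in(z0,z1)])
PAN=[np.r_[circ(.0735,0),circ(.0735,.085)],box(.07,.21,-.01,.01,.062,.077)]
def place(parts,p,yaw): 
    M=R.from_euler('z',yaw).as_matrix(); return [P@M.T+p for P in parts]
def fit(items,parts,x0,z,yaw=True,hull=False,d=.01):
    def f(x):
        s=0
        for c,m in items: s+=((render(c,place(parts,[x[0],x[1],z],x[2] if yaw else 0))-m)**2).sum()
        return s
    x0=np.array(x0,float); n=len(x0); sim=np.r_[[x0],x0+np.diag([d,d,.1][:n])]
    r=minimize(f,x0,method='Nelder-Mead',options=dict(initial_simplex=sim,xatol=2e-4,fatol=.05)); return r.x,r.fun
def hull(m):
    o=np.zeros(m.shape,np.uint8); k=cv2.morphologyEx(m.astype(np.uint8),cv2.MORPH_OPEN,np.ones((3,3)))
    cv2.fillConvexPoly(o,cv2.convexHull(np.argwhere(k)[:,::-1].astype(np.int32)),1); return o
E
python3 - <<'E'
from h import *
np.set_printoptions(precision=4,suppress=True)
S,D=cam("scene"),cam("side"); L=lambda f:np.load(f"m_{f}.npy")
print("lid",fit([(S,soft(L("scene_lid_362"))),(D,soft(L("side_lid_323")))],LID,[.495,.335],0,False))
for c,n in((S,"scene_lid_362"),(D,"side_lid_323")): print(fit([(c,soft(L(n)))],LID,[.495,.335],0,False))
for nm,a,b,g in(("near","scene_pan_a_262","side_pan_a_317",[.43,.02,-1.57]),("far","scene_pan_a_310","side_pan_a_381",[.65,.02,-1.57])):
    print(nm,fit([(S,soft(L(a))),(D,soft(L(b)))],PAN,g,.078)); print(fit([(S,soft(L(a)))],PAN,g,.078),fit([(D,soft(L(b)))],PAN,g,.078))
h=[(S,soft(hull(L("scene_hob_302")))),(D,soft(hull(L("side_hob_346"))))]
print("hob",fit(h,HB,[.54,-.03,-1.57],0)); print(fit(h[:1],HB,[.54,-.03,-1.57],0),fit(h[1:],HB,[.54,-.03,-1.57],0))
print("mug",tri([S,D],[(407.2,177.8),(348.5,152)]),"stop",onz(D,(358,182),.018),"wristcam axes",R.from_rotvec(state()["tool_rot"]).as_matrix(),cam("wrist")[2])
E
```

```text
lid (array([0.5015, 0.333 ]), np.float64(14.688849765592149))
(array([0.5018, 0.3314]), np.float64(1.0451007347324983))
(array([0.5011, 0.3348]), np.float64(10.723538927141059))
near (array([ 0.4488, -0.1352, -1.2507]), np.float64(256.86831477312444))
(array([ 0.4502, -0.1369, -2.0525]), np.float64(531.9196342550589)) (array([ 0.4504, -0.1323, -0.8499]), np.float64(409.77649717332116))
far (array([ 0.6728, -0.124 , -1.5578]), np.float64(67.95247233326))
(array([ 0.6718, -0.1265, -1.1133]), np.float64(396.55792522229626)) (array([ 0.6744, -0.1198, -1.5663]), np.float64(15.308959680776873))
hob (array([ 0.5572, -0.0763, -1.5279]), np.float64(850.9663794463861))
(array([ 0.5588, -0.0767, -1.5187]), np.float64(490.9947680201016)) (array([ 0.5574, -0.0762, -1.5201]), np.float64(350.3481476047082))
mug [0.6245 0.4593 0.0458] stop [0.6447 0.2584 0.018 ] wristcam axes [[-0.9269  0.3754 -0.    ]
 [ 0.3754  0.9269 -0.    ]
 [ 0.     -0.     -1.    ]] [[ 0.3754 -0.8781 -0.2967]
 [ 0.9269  0.3555  0.1206]
 [-0.0004 -0.3202  0.9473]]
```

Request:
step_arm:
  series:
    - {"dp": [0, 0, 0], "twist": [0, 0, 0.97], "hand": 1}
    - {"dp": [0, 0, 0], "twist": [0, 0, 0.97], "hand": 1}
    - {"dp": [0, 0, 0], "twist": [0, 0, 0.97], "hand": 1}
    - {"dp": [0, 0, 0], "twist": [0, 0, 0.97], "hand": 1}
    - {"dp": [0, 0, 0], "twist": [0, 0, 0.97], "hand": 1}
    - {"dp": [0, 0, 0], "twist": [0, 0, 0.97], "hand": 1}
    - {"dp": [0, 0, 0], "twist": [0, 0, 0.97], "hand": 1}

```text
time_s: 2.33
position: [0.244, 0.6024, 0.2313]
tool_rot: [-2.227, -2.216, 0.0]
wrist_force: [0.3, 0.1, 0.1]
gripper_width: 0.0853
gripper_force: 0.0
```

Request:
step_arm:
  series:
    - {"dp": [-0.3, 0.32, 0], "twist": [0, 0, 0], "hand": 1}
    - {"dp": [-0.3, 0.32, 0], "twist": [0, 0, 0], "hand": 1}
    - {"dp": [-0.3, 0.32, 0], "twist": [0, 0, 0], "hand": 1}
    - {"dp": [-0.3, 0.32, 0], "twist": [0, 0, 0], "hand": 1}
    - {"dp": [-0.3, 0.32, 0], "twist": [0, 0, 0], "hand": 1}
    - {"dp": [-0.3, 0.32, 0], "twist": [0, 0, 0], "hand": 1}
    - {"dp": [-0.3, 0.32, 0], "twist": [0, 0, 0], "hand": 1}
    - {"dp": [-0.3, 0.32, 0], "twist": [0, 0, 0], "hand": 1}
    - {"dp": [0, 0, 0], "twist": [0, 0, 0], "hand": 1}

```text
time_s: 3.45
position: [0.5021, 0.3608, 0.2313]
tool_rot: [2.225, 2.218, 0.0]
wrist_force: [0.1, 0.7, 0.3]
gripper_width: 0.0851
gripper_force: 0.0
```

Run:
```python
from h import *
np.set_printoptions(precision=4,suppress=True)
s=state();print(s["position"],s["joint_positions"]);print(R.from_rotvec(s["tool_rot"]).as_matrix())
c=cam("wrist");im=get_image("wrist");cv2.imwrite("pics/w1.png",im)
for d in silhouettes("wrist","lid"):
    m=soft(d["mask"]);print(d["confidence"],d["rect"],fit([(c,m)],LID,[.5,.333],0,False))
uv=proj(c,[.5015,.333,.047]);print(uv)
```

```text
[0.5021 0.3608 0.2313] [ 0.5364  0.0547  1.7241 -0.0004  1.3626  0.5396]
[[ 0.0031  1.      0.0003]
 [ 1.     -0.0031 -0.0002]
 [-0.0002  0.0003 -1.    ]]
0.77 [322.4, 189.7, 133.3, 125.8] (array([0.5025, 0.329 ]), np.float64(13.622472659540877))
0.77 [148.1, 211.5, 133.7, 122.8] (array([ 0.9014, -0.1476]), np.float64(12064.785241177904))
[[320.6168 199.3686]]
```

View pics/w1.png

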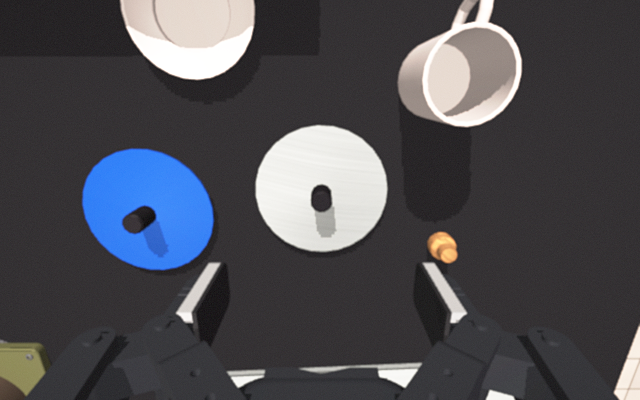

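The wrist picture shows the steel lid at (322,188) with its knob at (321,198), between the blue look-alike on the left and the mug/stopper on the right. Descending onto it.

Request:
step_arm:
  series:
    - {"dp": [-0.15, 0, 0.38], "twist": [0, 0, 0], "hand": 1}
    - {"dp": [-0.15, 0, 0.38], "twist": [0, 0, 0], "hand": 1}
    - {"dp": [0, 0, 0.38], "twist": [0, 0, 0], "hand": 1}
    - {"dp": [0, 0, 0.38], "twist": [0, 0, 0], "hand": 1}
    - {"dp": [0, 0, 0.25], "twist": [0, 0, 0], "hand": 1}
    - {"dp": [0, 0, 0.2], "twist": [0, 0, 0], "hand": 1}
    - {"dp": [0, 0, 0.12], "twist": [0, 0, 0], "hand": 1}
    - {"dp": [0, 0, 0], "twist": [0, 0, 0], "hand": 1}

```text
time_s: 4.55
position: [0.4997, 0.3328, 0.0218]
tool_rot: [-2.22, -2.223, 0.002]
wrist_force: [0.0, -0.3, -0.6]
gripper_width: 0.0855
gripper_force: 0.0
```

Request:
step_arm:
  series:
    - {"dp": [0, 0, 0], "twist": [0, 0, 0], "hand": -1}
    - {"dp": [0, 0, 0], "twist": [0, 0, 0], "hand": -1}
    - {"dp": [0, 0, 0], "twist": [0, 0, 0], "hand": -1}
    - {"dp": [0, 0, 0], "twist": [0, 0, 0], "hand": -1}
    - {"dp": [0, 0, 0], "twist": [0, 0, 0], "hand": -1}
    - {"dp": [0, 0, 0], "twist": [0, 0, 0], "hand": -1}
    - {"dp": [0, 0, 0], "twist": [0, 0, 0], "hand": -1}
  newtons: 60

```text
time_s: 5.42
position: [0.5009, 0.333, 0.0233]
tool_rot: [2.22, 2.222, 0.002]
wrist_force: [-0.8, -0.9, 4.9]
gripper_width: 0.022
gripper_force: 59.6
```

Request:
step_arm:
  series:
    - {"dp": [0, 0, -0.05], "twist": [0, 0, 0], "hand": -1}
    - {"dp": [0, 0, -0.15], "twist": [0, 0, 0], "hand": -1}
    - {"dp": [0, 0, -0.3], "twist": [0, 0, 0], "hand": -1}
    - {"dp": [0, 0, -0.4], "twist": [0, 0, 0], "hand": -1}
    - {"dp": [0, 0, -0.4], "twist": [0, 0, 0], "hand": -1}
    - {"dp": [0, 0, -0.4], "twist": [0, 0, 0], "hand": -1}
    - {"dp": [0, 0, -0.4], "twist": [0, 0, 0], "hand": -1}
    - {"dp": [0, 0, -0.3], "twist": [0, 0, 0], "hand": -1}
    - {"dp": [0, 0, -0.1], "twist": [0, 0, 0], "hand": -1}
    - {"dp": [0, 0, 0], "twist": [0, 0, 0], "hand": -1}

```text
time_s: 6.68
position: [0.5001, 0.3326, 0.2723]
tool_rot: [2.22, 2.223, 0.0]
wrist_force: [-0.1, -0.1, -4.0]
gripper_width: 0.022
gripper_force: 59.2
```

```bash
cat >> h.py <<'E'
def panfit(items,x0,yaw):
    """cylinder-only fit, handle zone masked out; items: (cam, bool mask)"""
    W=[];T=[]
    for c,m in items:
        f=cv2.morphologyEx(m.astype(np.uint8),cv2.MORPH_CLOSE,np.ones((5,5)))
        cs,_=cv2.findContours(f,cv2.RETR_EXTERNAL,cv2.CHAIN_APPROX_NONE); f=cv2.drawContours(np.zeros_like(f),cs,-1,1,-1)
        h=render(c,place([PAN[1]],[x0[0],x0[1],.078],yaw))>.02
        W.append(cv2.dilate(h.astype(np.uint8),np.ones((7,7)))==0); T.append(soft(f))
    def f(x): return sum((w*(render(c,place(PAN[:1],[x[0],x[1],.078],0))-t)**2).sum() for (c,_),w,t in zip(items,W,T))
    r=minimize(f,x0,method='Nelder-Mead',options=dict(initial_simplex=np.r_[[x0],np.array(x0)+.01*np.eye(2)],xatol=2e-4,fatol=.05)); return r.x,r.fun
E
python3 - <<'E'
from h import *
np.set_printoptions(precision=4,suppress=True)
s=state();print(s["position"],s["gripper_width"],s["wrist_force"])
S,D=cam("scene"),cam("side"); L=lambda f:np.load(f"m_{f}.npy")
for a,b,g in(("scene_pan_a_262","side_pan_a_317",[.449,-.135]),("scene_pan_a_310","side_pan_a_381",[.673,-.124])):
    i=[(S,L(a)),(D,L(b))]
    for j in(i,i[:1],i[1:]): print(panfit(j,g,-1.52))
x,_=panfit([(S,L("scene_pan_a_262")),(D,L("side_pan_a_317"))],[.449,-.135],-1.52)
out=[]
for n,c,u0,v0 in(("scene",S,215,170),("side",D,265,180)):
    im=cv2.imread(f"pics/{n}0.png");im=cv2.resize(im[v0:v0+100,u0:u0+110],None,fx=5,fy=5,interpolation=cv2.INTER_CUBIC)[:, :400]
    for r,z in((.0735,.085),(.0735,0),(.0695,.085)):
        p=(proj(c,circ(r,z+.078,90)+[*x,0])-[u0,v0]+.5)*5
        cv2.polylines(im,[p.astype(np.int32)],True,(0,255,0) if r>.07 else (0,0,255),1)
    hp=place(HB,[.5572,-.0763,0],-1.524)[0]
    k=np.array([[-.1125,y,.0455] for y in(-.11,.11)])@R.from_euler('z',-1.524).as_matrix().T+[.5572,-.0763,0]
    for q in (proj(c,np.r_[hp,k])-[u0,v0]+.5)*5: cv2.circle(im,tuple(int(v) for v in q),4,(255,0,255),1)
    out.append(im)
cv2.imwrite("pics/fit1.png",np.hstack(out))
E
```

```text
[0.5001 0.3326 0.2723] 0.021968621739920743 [-0.1391 -0.111  -4.0186]
(array([ 0.4504, -0.137 ]), np.float64(217.76620435608365))
(array([ 0.4494, -0.1372]), np.float64(97.99265595237993))
(array([ 0.4507, -0.1347]), np.float64(116.51423490264389))
(array([ 0.6734, -0.1249]), np.float64(50.14723796321558))
(array([ 0.6733, -0.1272]), np.float64(17.51872987563719))
(array([ 0.6744, -0.1197]), np.float64(13.260592212770769))
```

View pics/fit1.png

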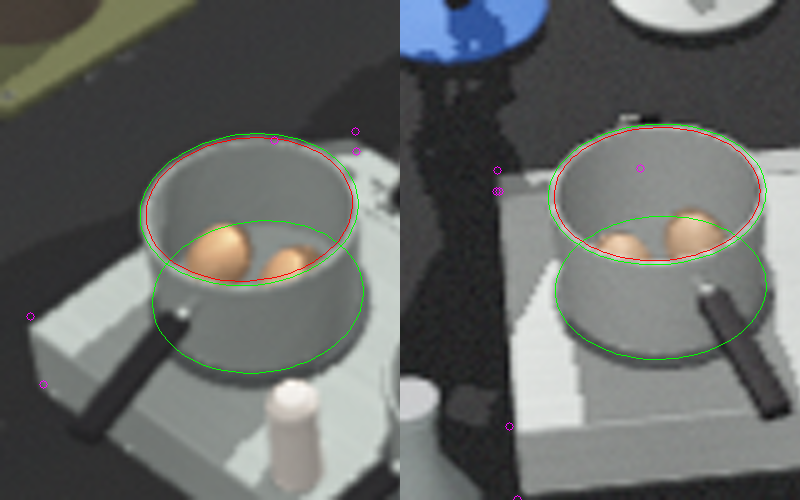

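The overlay shows the model rim about 1 px left of the real rim (both views), so the pan is a few mm to +x. I'll pin it down with the wrist camera from the side on the way over.

Request:
step_arm:
  series:
    - {"dp": [-0.2, 0.1, -0.2], "twist": [0, 0, 0], "hand": -1}
    - {"dp": [-0.3, 0.15, -0.2], "twist": [0, 0, 0], "hand": -1}
    - {"dp": [-0.4, 0.2, -0.1], "twist": [0, 0, 0], "hand": -1}
    - {"dp": [-0.4, 0.2, -0.1], "twist": [0, 0, 0], "hand": -1}
    - {"dp": [-0.4, 0.2, -0.1], "twist": [0, 0, 0], "hand": -1}
    - {"dp": [-0.4, 0.2, -0.1], "twist": [0, 0, 0], "hand": -1}
    - {"dp": [-0.4, 0.2, -0.1], "twist": [0, 0, 0], "hand": -1}
    - {"dp": [-0.4, 0.2, -0.1], "twist": [0, 0, 0], "hand": -1}
    - {"dp": [-0.4, 0.2, -0.1], "twist": [0, 0, 0], "hand": -1}
    - {"dp": [-0.4, 0.2, -0.1], "twist": [0, 0, 0], "hand": -1}

```text
time_s: 7.92
position: [0.6858, -0.0398, 0.3917]
tool_rot: [-2.221, -2.22, 0.002]
wrist_force: [1.0, 0.5, -2.6]
gripper_width: 0.0221
gripper_force: 59.3
```

Request:
step_arm:
  series:
    - {"dp": [-0.3, 0.15, -0.05], "twist": [0, 0, 0], "hand": -1}
    - {"dp": [-0.1, 0.1, -0.05], "twist": [0, 0, 0], "hand": -1}
    - {"dp": [0, 0, 0], "twist": [0, 0, 0], "hand": -1}
    - {"dp": [0, 0, 0], "twist": [0, 0, 0], "hand": -1}

```text
time_s: 8.43
position: [0.7103, -0.0762, 0.4019]
tool_rot: [-2.219, -2.223, 0.0]
wrist_force: [0.5, -0.3, -3.5]
gripper_width: 0.022
gripper_force: 59.3
```

Run:
```python
from h import *
np.set_printoptions(precision=4,suppress=True)
s=state();print(s["position"],s["gripper_width"],s["wrist_force"])
c=cam("wrist");im=get_image("wrist");cv2.imwrite("pics/w2.png",im);np.savez("w2.npz",K=c[0],e=c[1],M=c[2])
print(proj(c,[[.4515,-.136,.163],[.442,.031,.0455]]))
for t in("pan_a","knob_right","lid"):
  for d in silhouettes("wrist",t):
    print(t,d["confidence"],np.round(d["rect"]),d["mask"].sum())
    np.save(f"w2_{t}_{int(d['rect'][0])}.npy",d["mask"])
```

```text
[ 0.7103 -0.0762  0.4019] 0.021974048055256195 [ 0.5248 -0.2876 -3.4882]
[[115.5271 209.4665]
 [134.7899  72.0652]]
pan_a 0.76 [126. 235. 133. 174.] 10920
knob_right 0.66 [132.  71.  49.  47.] 1319
lid 0.77 [321. 241. 288. 260.] 47849
lid 0.75 [217. 147. 308. 220.] 28289
```

View pics/w2.png

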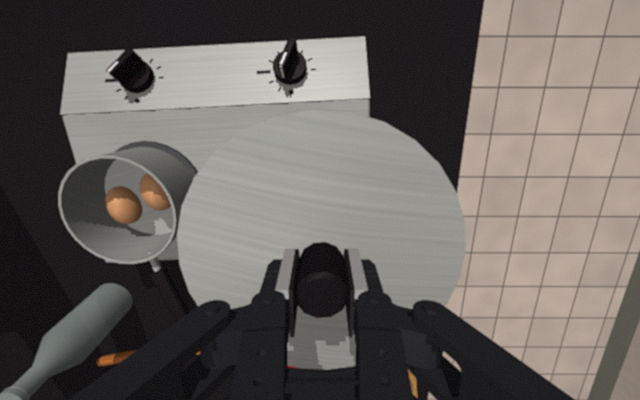

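The wrist picture shows the egg pan's mouth, an ellipse spanning roughly (59–177, 152–264), the right knob at (132,72) with the hob front edge corners at (67,52) and (366,37), and the lid held level by its knob at (322,280). Fitting them all.

Run:
```python
from h import *
np.set_printoptions(precision=4,suppress=True)
z=np.load("w2.npz");c=(z["K"],z["e"],z["M"]);im=cv2.imread("pics/w2.png");g=cv2.GaussianBlur(cv2.cvtColor(im,6),(0,0),.7).astype(np.float32)
def samp(P):
    q=proj(c,P).astype(np.float32); return cv2.remap(g,q[:,:1],q[:,1:],1)[:,0]
A=np.linspace(0,2*np.pi,180,endpoint=False)
def ring(r,x): return circ(r,.163,180)+[x[0],x[1],0]
def f(x):
    vis=proj(c,ring(.0735,x))[:,0]<165
    return -(samp(ring(.0715,x))-.5*samp(ring(.0765,x))-.5*samp(ring(.0665,x)))[vis].mean()
best=min(((f((x,y)),x,y) for x in np.arange(.44,.462,.001) for y in np.arange(-.147,-.125,.001)))
r=minimize(f,best[1:],method='Nelder-Mead',options=dict(initial_simplex=np.array(best[1:])+[[0,0],[.002,0],[0,.002]]));print("pan",r.x,r.fun,best)
# hob corners
pts=np.array([[67,52],[366,37],[62,112]],np.float32).reshape(-1,1,2)
pts=cv2.cornerSubPix(cv2.cvtColor(im,6),pts,(5,5),(-1,-1),(3,50,.01))[:,0];print(pts)
H=np.array([[-.155,-.22,.021],[-.155,.22,.021],[-.07,-.22,.07]])
h=least_squares(lambda x:(proj(c,H@R.from_euler('z',x[2]).as_matrix().T+[x[0],x[1],0])-pts).ravel(),[.5572,-.0763,-1.524]);print("hob",h.x,h.fun)
M=R.from_euler('z',h.x[2]).as_matrix();o=[h.x[0],h.x[1],0]
print("plate_r",np.array([.05,-.11,.078])@M.T+o,"knob panel",np.array([-.1125,-.11,.0455])@M.T+o)
# lid in hand
m=np.load("w2_lid_321.npy");t=state()["position"];ys,xs=np.nonzero(m);
e=[(u,np.nonzero(m[:,u])[0].min()) for u in range(185,460,5) if m[:,u].any()]
e=np.array([q for q in e if q[1]<270],float)
def fl(x):
    q=proj(c,circ(.077,.0085,400)+x); return [np.sqrt(((q-p)**2).sum(1).min())*np.sign(np.linalg.norm(p-q.mean(0))-np.linalg.norm(q[((q-p)**2).sum(1).argmin()]-q.mean(0))) for p in e]
l=least_squares(fl,t-[0,0,.0233],loss='soft_l1');print("lid",l.x,"rel tcp",l.x-t,np.abs(fl(l.x)).mean())
kn=im[20:130,60:330];cv2.imwrite("pics/k2.png",cv2.resize(kn,None,fx=2.9,fy=2.9,interpolation=2))
```

```text
pan [ 0.4533 -0.1396] -64.33775329589844 (np.float32(-63.07228), np.float64(0.453), np.float64(-0.13999999999999999))
[[ 66.9889  52.5698]
 [364.6796  35.5599]
 [ 59.9807 114.1602]]
hob [ 0.5618 -0.0841 -1.517 ] [ 0.3306  0.102  -0.1017 -0.0367 -0.2181 -0.0918]
plate_r [ 0.4546 -0.14    0.078 ] knob panel [0.4459 0.0223 0.0455]Traceback (most recent call last):
  File "<stdin>", line 21, in <module>
    fid = stack.enter_context(open(os.fspath(file), "rb"))
                              ~~~~^^^^^^^^^^^^^^^^^^^^^^^
FileNotFoundError: [Errno 2] No such file or directory: 'w2_lid_321.npy'
```

```bash
ls w2_*
python3 - <<'E'
from h import *
import glob
np.set_printoptions(precision=4,suppress=True)
z=np.load("w2.npz");c=(z["K"],z["e"],z["M"]);im=cv2.imread("pics/w2.png")
m=np.load(sorted(glob.glob("w2_lid_32*.npy"))[0]);t=state()["position"]
e=[(u,np.nonzero(m[:,u])[0].min()) for u in range(185,460,5) if m[:,u].any()]
e=np.array([q for q in e if q[1]<260],float)
def fl(x):
    q=proj(c,circ(.077,.0085,400)+x); k=q.mean(0); r=[]
    for p in e:
        i=((q-p)**2).sum(1).argmin(); r.append(np.linalg.norm(p-k)-np.linalg.norm(q[i]-k))
    return r
l=least_squares(fl,t-[0,0,.0233],loss='soft_l1',diff_step=1e-3);print("lid",l.x,"rel tcp",l.x-t,np.abs(fl(l.x)).mean())
g=least_squares(lambda x:fl([x[0],x[1],t[2]-.0228]),t[:2],diff_step=1e-3);print("fixed z rel",g.x-t[:2],np.abs(g.fun).mean())
for n in("scene","side"):
    get_image(n)
    for d in silhouettes(n,"lid"):
        if abs(d["rect"][0]-proj(cam(n),t)[0,0])<40:
            print(n,d["rect"],d["mask"].sum(),fit([(cam(n),soft(d["mask"]))],LID[:2],t[:2]*1.0,t[2]-.0228,False)[0]-t[:2])
kn=im[20:130,60:330];cv2.imwrite("pics/k2.png",cv2.resize(kn,None,fx=2.9,fy=2.9,interpolation=2))
E
```

```text
w2_knob_right_132.npy
w2_lid_216.npy
w2_lid_320.npy
w2_pan_a_125.npy
lid [ 0.7101 -0.0794  0.3809] rel tcp [-0.0001 -0.0034 -0.0216] 0.3802996809735098
fixed z rel [-0.0001 -0.0033] 0.4007432238996046
scene [336.9, 187.7, 53.9, 37.6] 1292 [ 0.0014 -0.0035]
scene [314.3, 164.9, 22.2, 20.9] 293 [-0.1362  0.0455]
scene [348.0, 234.4, 17.3, 11.9] 170 [-1.3827  1.1585]
side [392.5, 148.2, 47.3, 20.1] 868 [-0.0023  0.0005]
```

View pics/k2.png

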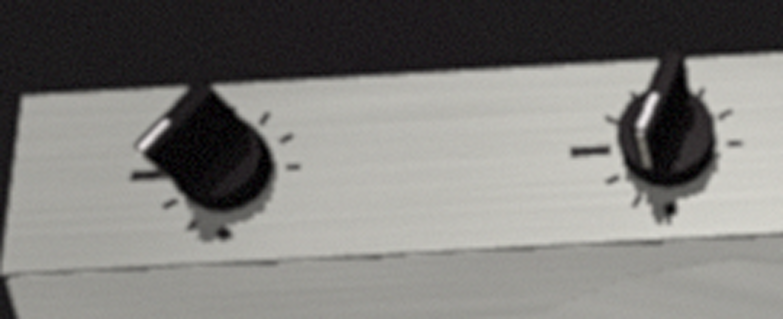

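The crop shows the right knob's bar with the white pointer towards lower left, between the dot (bottom) and the long mark (left). I'll fit it after placing the lid. Moving above the pan.

Request:
step_arm:
  series:
    - {"dp": [-0.03, -0.12, 0.05], "twist": [0, 0, 0], "hand": -1}
    - {"dp": [-0.075, -0.35, 0.22], "twist": [0, 0, 0], "hand": -1}
    - {"dp": [-0.075, -0.35, 0.22], "twist": [0, 0, 0], "hand": -1}
    - {"dp": [-0.075, -0.35, 0.22], "twist": [0, 0, 0], "hand": -1}
    - {"dp": [-0.075, -0.35, 0.22], "twist": [0, 0, 0], "hand": -1}
    - {"dp": [-0.075, -0.35, 0.22], "twist": [0, 0, 0], "hand": -1}
    - {"dp": [-0.075, -0.35, 0.22], "twist": [0, 0, 0], "hand": -1}
    - {"dp": [-0.078, -0.363, 0.2], "twist": [0, 0, 0], "hand": -1}
    - {"dp": [0, 0, 0.1], "twist": [0, 0, 0], "hand": -1}
    - {"dp": [0, 0, 0], "twist": [0, 0, 0], "hand": -1}

```text
time_s: 10.07
position: [0.4525, -0.133, 0.2351]
tool_rot: [-2.22, -2.222, -0.0]
wrist_force: [1.3, 0.1, -3.4]
gripper_width: 0.0221
gripper_force: 59.8
```

Run:
```python
from h import *
np.set_printoptions(precision=4,suppress=True)
s=state();t=s["position"];print(t,s["gripper_width"],s["wrist_force"])
out=[]
for n,u0,v0 in(("scene",215,150),("side",265,160)):
    im=get_image(n);c=cam(n)
    for d in silhouettes(n,"lid")[:3]: print(n,d["rect"],d["mask"].sum(),fit([(c,soft(d["mask"]))],LID[:2],t[:2],t[2]-.0228,False)[0]-t[:2])
    v=cv2.resize(im[v0:v0+100,u0:u0+80],None,fx=5,fy=5,interpolation=2)
    for r,x in((.0735,[.452,-.137,.163]),(.077,[.452,-.137,t[2]-.014])):
        p=(proj(c,circ(r,0,90)+x)-[u0,v0]+.5)*5; cv2.polylines(v,[p.astype(np.int32)],True,(0,255,0),1)
    out.append(v)
cv2.imwrite("pics/p3.png",np.hstack(out))
```

```text
[ 0.4525 -0.133   0.2351] 0.022120897773176856 [ 1.299   0.0877 -3.3633]
scene [267.4, 197.4, 48.9, 29.8] 950 [ 0.001  -0.0027]
scene [320.3, 166.7, 38.6, 24.8] 662 [-1.3827  1.1585]
scene [420.8, 161.8, 34.8, 22.3] 521 [-1.3827  1.1585]
side [277.6, 180.2, 36.6, 20.6] 573 [0.469  2.6854]
side [335.5, 140.3, 16.7, 11.7] 262 [0.087  0.4178]
side [271.6, 287.1, 28.3, 61.7] 1206 [0.469  2.6854]
```

View pics/p3.png

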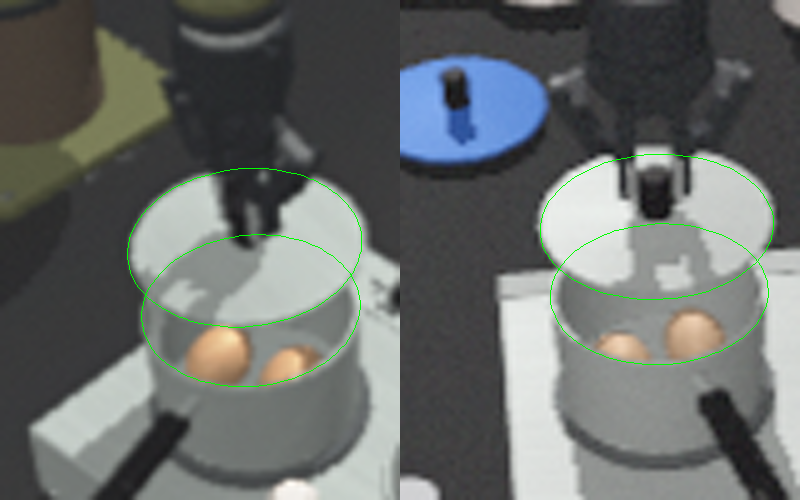

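The picture shows the lid level above the egg pan. The predicted outlines match the pan rim, and the lid sits within ~2 mm of it (slightly to +y). Small correction, then lower.

Request:
step_arm:
  series:
    - {"dp": [-0.018, -0.005, 0.1], "twist": [0, 0, 0], "hand": -1}
    - {"dp": [0, 0, 0.15], "twist": [0, 0, 0], "hand": -1}
    - {"dp": [0, 0, 0.1], "twist": [0, 0, 0], "hand": -1}
    - {"dp": [0, 0, 0.08], "twist": [0, 0, 0], "hand": -1}
    - {"dp": [0, 0, 0.05], "twist": [0, 0, 0], "hand": -1}
    - {"dp": [0, 0, 0.03], "twist": [0, 0, 0], "hand": -1}
    - {"dp": [0, 0, 0.03], "twist": [0, 0, 0], "hand": -1}
    - {"dp": [0, 0, 0], "twist": [0, 0, 0], "hand": -1}

```text
time_s: 11.28
position: [0.4519, -0.135, 0.1813]
tool_rot: [2.22, 2.222, 0.0]
wrist_force: [-0.4, -0.2, -2.5]
gripper_width: 0.0219
gripper_force: 59.9
```

Request:
step_arm:
  series:
    - {"dp": [0, 0, 0.015], "twist": [0, 0, 0], "hand": -1}
    - {"dp": [0, 0, 0.01], "twist": [0, 0, 0], "hand": -1}
    - {"dp": [0, 0, 0], "twist": [0, 0, 0], "hand": -1}

```text
time_s: 11.65
position: [0.4519, -0.135, 0.1788]
tool_rot: [-2.22, -2.222, 0.0]
wrist_force: [0.4, 0.3, -2.9]
gripper_width: 0.022
gripper_force: 59.9
```

Request:
step_arm:
  series:
    - {"dp": [0, 0, 0.01], "twist": [0, 0, 0], "hand": -1}
    - {"dp": [0, 0, 0], "twist": [0, 0, 0], "hand": -1}

```text
time_s: 11.9
position: [0.452, -0.135, 0.1784]
tool_rot: [2.22, 2.222, 0.0]
wrist_force: [-2.1, -0.6, 0.8]
gripper_width: 0.0221
gripper_force: 60.3
```

Request:
step_arm:
  series:
    - {"dp": [0, 0, 0.005], "twist": [0, 0, 0], "hand": -0.3}
    - {"dp": [0, 0, 0], "twist": [0, 0, 0], "hand": 0}
    - {"dp": [0, 0, 0], "twist": [0, 0, 0], "hand": 0.3}
    - {"dp": [0, 0, 0], "twist": [0, 0, 0], "hand": 0.6}
    - {"dp": [0, 0, 0], "twist": [0, 0, 0], "hand": 0.6}
    - {"dp": [0, 0, -0.2], "twist": [0, 0, 0], "hand": 0.6}
    - {"dp": [0, 0, -0.4], "twist": [0, 0, 0], "hand": 0.6}
    - {"dp": [0, 0, -0.4], "twist": [0, 0, 0], "hand": 0.6}
    - {"dp": [0, 0, -0.2], "twist": [0, 0, 0], "hand": 0.6}

```text
time_s: 13.02
position: [0.4526, -0.1353, 0.3]
tool_rot: [2.218, 2.22, 0.002]
wrist_force: [-0.1, 0.1, -1.0]
gripper_width: 0.0683
gripper_force: 0.0
```

Request:
step_arm:
  series:
    - {"dp": [0.3, 0, -0.2], "twist": [0, 0, 0], "hand": 0.6}
    - {"dp": [0.4, 0, 0], "twist": [0, 0, 0], "hand": 0.6}
    - {"dp": [0.4, 0, 0], "twist": [0, 0, 0], "hand": 0.6}
    - {"dp": [0.4, 0, 0], "twist": [0, 0, 0], "hand": 0.6}
    - {"dp": [0, 0, 0], "twist": [0, 0, 0], "hand": 0.6}

```text
time_s: 13.65
position: [0.4513, 0.0169, 0.3164]
tool_rot: [-2.215, -2.226, 0.001]
wrist_force: [0.0, -1.2, 0.2]
gripper_width: 0.0684
gripper_force: 0.0
```

Run:
```python
from h import *
np.set_printoptions(precision=4,suppress=True)
s=state();t=s["position"];print(t,s["gripper_width"],s["wrist_force"],s["joint_positions"])
c=cam("wrist");w=get_image("wrist");np.savez("w4.npz",K=c[0],e=c[1],M=c[2]);cv2.imwrite("pics/w4.png",w)
for n in("scene","side","wrist"):
    im=get_image(n);cn=cam(n)
    for d in silhouettes(n,"lid"):
        f=fit([(cn,soft(d["mask"]))],LID,[.452,-.137],.155,False)
        if f[1]<1000: print(n,d["rect"],f)
    if n=="side": side=cv2.resize(im[160:260,255:380],None,fx=2.4,fy=2.4,interpolation=2)
w[:side.shape[0],-side.shape[1]:]=side
cv2.imwrite("pics/v4.png",w)
print(proj(c,[[.4459,.0223,.0455],[.4435,.027,.0455]]))
```

```text
[0.4513 0.0169 0.3164] 0.068353376412306 [ 0.0283 -1.2292  0.183 ] [-0.0817 -0.3696  1.9579  0.0002  1.5547 -0.0866]
scene [266.2, 209.4, 43.1, 35.6] (array([ 0.4503, -0.1358]), np.float64(14.318917114479987))
scene [318.5, 166.7, 38.2, 22.7] (array([-1.4373,  1.4352]), np.float64(608.0292051432886))
scene [260.0, 239.4, 55.4, 42.5] (array([ 0.5131, -0.1978]), np.float64(640.3145356531132))
scene [421.2, 162.6, 35.4, 22.7] (array([-1.4373,  1.4352]), np.float64(522.6757785214973))
side [274.6, 178.9, 37.3, 16.8] (array([1.0929, 3.1759]), np.float64(539.8510613711065))
side [315.7, 219.8, 44.2, 25.4] (array([ 0.4491, -0.1346]), np.float64(3.2057982501989297))
side [331.9, 139.0, 24.6, 12.0] (array([0.5417, 0.3789]), np.float64(236.12657803007426))
wrist [320.1, 313.5, 141.5, 117.2] (array([ 0.4525, -0.1398]), np.float64(25.344968311994812))
[[317.1611 153.6442]
 [315.294  149.9958]]
```

View pics/v4.png

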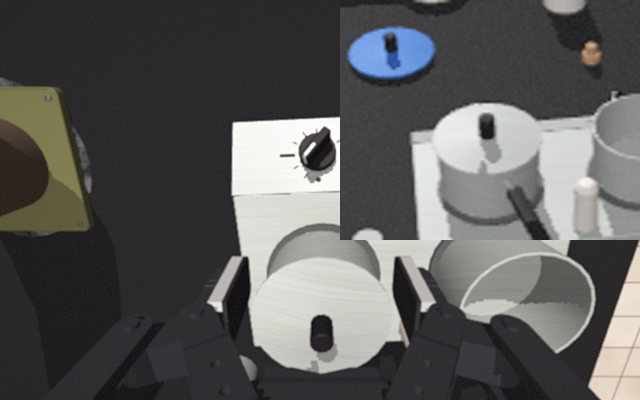

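The wrist picture shows the lid seated level on the egg pan (knob at (321,333)), and the side inset confirms it is concentric. The right knob is at (317,150) with its pointer toward lower left and the long mark at (287,156). Fitting the knob's position and angle.

```bash
cat >> h.py <<'E'
YAW=-1.517
def kn(px,py,q,yaw=YAW):
    """parts of right knob, panel point px,py"""
    x=np.array([.866,0,.5]);z=np.array([-.5,0,.866]);y=np.cross(z,x)
    Rk=np.c_[x,y,z]@R.from_euler('z',-q).as_matrix(); M=R.from_euler('z',yaw).as_matrix()@Rk
    P=[np.r_[circ(.024,0),circ(.024,.015)],box(-.022,.022,-.0055,.0055,.015,.044)]
    return [p@M.T+[px,py,.0455] for p in P],M
E
python3 - <<'E'
from h import *
np.set_printoptions(precision=4,suppress=True)
z=np.load("w4.npz");c=(z["K"],z["e"],z["M"]);im=cv2.imread("pics/w4.png")
u0,v0,u1,v1=290,115,350,190
roi=im[v0:v1,u0:u1];g=roi.max(2);print(np.percentile(g,[5,20,40,60,80]))
m=np.zeros((400,640),np.uint8);d=(g<75).astype(np.uint8);n,lab,st,_=cv2.connectedComponentsWithStats(d);k=1+np.argmax([st[i,4] if st[i,1]>3 else 0 for i in range(1,n)])
dd=cv2.morphologyEx((lab==k).astype(np.uint8),cv2.MORPH_CLOSE,cv2.getStructuringElement(2,(9,9)));m[v0:v1,u0:u1]=dd
sil=[d for d in silhouettes("wrist","knob_right") if abs(d["rect"][0]-316)<30]
for nm,T in[("thr",soft(m))]+[("net",soft(d["mask"])) for d in sil]:
  T=T[v0:v1,u0:u1]
  f=lambda x:((render(c,kn(*x)[0],4)[v0:v1,u0:u1]-T)**2).sum()
  b=min((f((.4459,.0223,q)),q) for q in np.arange(0,1.5,.1))
  r=minimize(f,[.4459,.0223,b[1]],method='Nelder-Mead',options=dict(initial_simplex=np.array([.4459,.0223,b[1]])+[[0,0,0],[.004,0,0],[0,.004,0],[0,0,.2]],xatol=1e-4,fatol=.01))
  print(nm,r.x,r.fun,T.sum())
x=r.x if 0 else None
# white pointer pixels within the knob
w=(roi.min(2)>120)&(cv2.erode(dd,np.ones((3,3)))>0);ys,xs=np.nonzero(w);print("white",xs.mean()+u0,ys.mean()+v0,len(xs))
s=state();ct=R.from_rotvec(s["tool_rot"]).as_matrix();print(s["position"])
v=cv2.resize(roi,None,fx=8,fy=8,interpolation=2)
for col,x in(((0,255,0),r.x),):
    for P in kn(*x)[0]:
        h=cv2.convexHull(((proj(c,P)-[u0,v0]+.5)*8).astype(np.float32)).astype(np.int32);cv2.polylines(v,[h],True,col,1)
cv2.imwrite("pics/k4.png",v)
E
```

```text
[ 26.  73. 227. 249. 250.]
thr [0.4463 0.0206 0.7235] 159.50683548432104 1031.0
net [0.4456 0.0245 0.6876] 14.648524590261513 1269.9999
white 308.3888888888889 149.98888888888888 90
[0.4518 0.0143 0.3172]
```

View pics/k4.png

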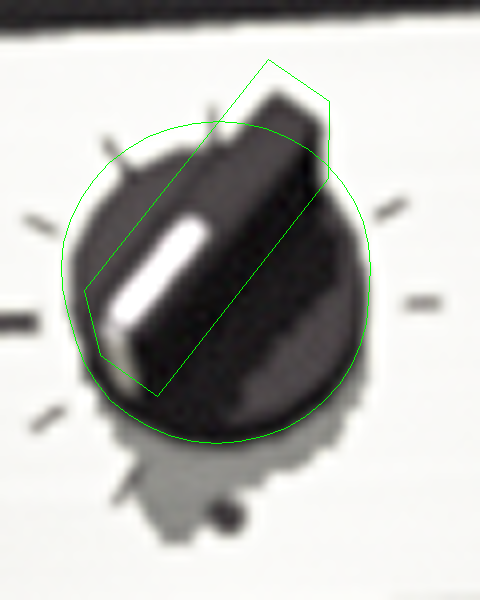

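The crop shows the knob clearly: bar from (280,90) to (115,330), white end lower left, so about 0.7 rad. The overlay is off by ~2 px because the arm was still settling, so I'll remeasure now that it is at rest.

```bash
cat > kf.py <<'E'
from h import *
np.set_printoptions(precision=4,suppress=True)
def knobfit(q0=.7,p0=(.4455,.0245),fn=None,fix=None):
    s0=state();c=cam("wrist");im=get_image("wrist");s1=state();print("pos",s0["position"],s1["position"])
    ctr=proj(c,[p0[0],p0[1]+.01,.07])[0].astype(int);u0,v0=ctr-45;u1,v1=ctr+45
    roi=im[v0:v1,u0:u1];g=roi.max(2);n,lab,st,_=cv2.connectedComponentsWithStats((g<112).astype(np.uint8))
    k=lab[45-10:45+10,45-10:45+10];k=np.bincount(k[k>0]).argmax()
    dd=cv2.morphologyEx((lab==k).astype(np.uint8),cv2.MORPH_CLOSE,cv2.getStructuringElement(2,(9,9)))
    dd=cv2.morphologyEx(dd,cv2.MORPH_OPEN,cv2.getStructuringElement(2,(5,5)))
    T=soft(dd)
    f=lambda x:((render(c,kn(*x)[0],4)[v0:v1,u0:u1]-T)**2).sum()
    b=np.array([*p0,q0])
    r=minimize(f,b,method='Nelder-Mead',options=dict(initial_simplex=b+[[0,0,0],[.004,0,0],[0,.004,0],[0,0,.3]],xatol=1e-4,fatol=.01))
    print("knob",r.x,r.fun,T.sum())
    if fn:
        v=cv2.resize(roi,None,fx=5,fy=5,interpolation=2)
        for P in kn(*r.x)[0]:
            h=cv2.convexHull(((proj(c,P)-[u0,v0]+.5)*5).astype(np.float32)).astype(np.int32);cv2.polylines(v,[h],True,(0,255,0),1)
        cv2.imwrite(fn,v)
    return r.x
E
python3 - <<'E'
from kf import *
x=knobfit(fn="pics/k5.png"); knobfit(q0=.4)
s=state();Tr=R.from_rotvec(s["tool_rot"]).as_matrix();_,M=kn(*x)
# desired tool: z=-axis, y = perpendicular to the bar
print("knob M",M)
E
```

```text
pos [0.4518 0.0143 0.3172] [0.4518 0.0144 0.3173]
knob [0.4457 0.0211 0.7367] 55.92569203527449 1163.0
pos [0.4518 0.0144 0.3173] [0.4518 0.0145 0.3173]
knob [0.446  0.0214 0.7042] 54.557649356692586 1166.0
knob M [[-0.6364  0.7708 -0.0269]
 [-0.6766 -0.5412  0.4993]
 [ 0.3703  0.3359  0.866 ]]
```

```bash
cat > go.py <<'E'
from h import *
np.set_printoptions(precision=4,suppress=True)
P=np.array([.4455,.024,.0455])
def go(q,out,P=P):
    """tool-frame shift (units .1 m) and turn (units 10 deg) to the grasp pose with TCP out m off the panel"""
    s=state();T=R.from_rotvec(s["tool_rot"]);_,M=kn(P[0],P[1],q);D=np.c_[-M[:,0],M[:,1],-M[:,2]]
    rv=(T.inv()*R.from_matrix(D)).as_rotvec(degrees=True)/10
    tgt=P+M[:,2]*out;d=tgt-s["position"]
    print("pos",s["position"],"tgt",tgt,"\nturn",rv,np.linalg.norm(rv),"\nshift in present tool axes",T.inv().apply(d)*10,"in final",D.T@d*10,"\nj",s["joint_positions"],"w",s["gripper_width"])
E
python3 -c "
from go import *
go(.71,.10)"
```

```text
pos [0.4518 0.0145 0.3173] tgt [0.4428 0.0739 0.1321] 
turn [-1.1386 -2.8331  3.6713] 4.775094351225481 
shift in present tool axes [ 0.5946 -0.0897  1.852 ] in final [ 1.0577 -0.9852  1.3047] 
j [-0.0868 -0.3698  1.9566 -0.      1.5548 -0.0866] w 0.06824798288087269
```

Request:
step_arm:
  series:
    - {"dp": [0, 0, 0], "twist": [-0.142, -0.354, 0.459], "hand": 0.6}
    - {"dp": [0, 0, 0], "twist": [-0.142, -0.354, 0.459], "hand": 0.6}
    - {"dp": [0, 0, 0], "twist": [-0.142, -0.354, 0.459], "hand": 0.6}
    - {"dp": [0, 0, 0], "twist": [-0.142, -0.354, 0.459], "hand": 0.6}
    - {"dp": [0, 0, 0], "twist": [-0.142, -0.354, 0.459], "hand": 0.6}
    - {"dp": [0, 0, 0], "twist": [-0.142, -0.354, 0.459], "hand": 0.6}
    - {"dp": [0, 0, 0], "twist": [-0.142, -0.354, 0.459], "hand": 0.6}
    - {"dp": [0, 0, 0], "twist": [-0.142, -0.354, 0.459], "hand": 0.6}
    - {"dp": [0, 0, 0], "twist": [0, 0, 0], "hand": 0.6}
    - {"dp": [0, 0, 0], "twist": [0, 0, 0], "hand": 0.6}

```text
time_s: 15.4
position: [0.4518, 0.0149, 0.3175]
tool_rot: [2.374, 1.171, -0.278]
wrist_force: [-0.2, -0.7, 0.2]
gripper_width: 0.0686
gripper_force: 0.0
```

```bash
python3 -c "
from go import *
go(.71,.10)"
```

```text
pos [0.4518 0.0149 0.3175] tgt [0.4428 0.0739 0.1321] 
turn [-0.002  -0.0076  0.0095] 0.012306918810164175 
shift in present tool axes [ 1.0552 -0.9819  1.3103] in final [ 1.0553 -0.9841  1.3085] 
j [ 0.2156 -0.3154  1.9756 -0.515   1.5728  0.893 ] w 0.06861294935177904
```

Request:
step_arm:
  series:
    - {"dp": [0.21, -0.197, 0.26], "twist": [0, 0, 0], "hand": 0.6}
    - {"dp": [0.21, -0.197, 0.26], "twist": [0, 0, 0], "hand": 0.6}
    - {"dp": [0.21, -0.197, 0.26], "twist": [0, 0, 0], "hand": 0.6}
    - {"dp": [0.21, -0.197, 0.26], "twist": [0, 0, 0], "hand": 0.6}
    - {"dp": [0.21, -0.197, 0.26], "twist": [0, 0, 0], "hand": 0.6}
    - {"dp": [0, 0, 0], "twist": [0, 0, 0], "hand": 0.6}
    - {"dp": [0, 0, 0], "twist": [0, 0, 0], "hand": 0.6}

```text
time_s: 16.27
position: [0.4432, 0.074, 0.1345]
tool_rot: [2.374, 1.169, -0.276]
wrist_force: [-0.2, 0.1, -0.2]
gripper_width: 0.0683
gripper_force: 0.0
```

```bash
python3 -c "
from go import *
go(.71,.022)
from kf import *
knobfit(q0=.71)
im=get_image('wrist');cv2.imwrite('pics/w6.png',im);print(proj(cam('wrist'),[.4455,.024,.0455]))"
```

```text
pos [0.4432 0.074  0.1345] tgt [0.4449 0.035  0.0646] 
turn [ 0.0062 -0.0104 -0.0014] 0.012214663212951695 
shift in present tool axes [ 0.0048 -0.0118  0.8013] in final [ 0.0063 -0.011   0.8013] 
j [ 0.341  -0.1243  2.1339 -0.5169  1.3266  1.1744] w 0.0682698055760183
pos [0.4432 0.074  0.1345] [0.4436 0.0741 0.135 ]
knob [0.4454 0.0212 0.7266] 95.64867333138348 3269.0
[[318.7333 198.754 ]]
```

View pics/w6.png

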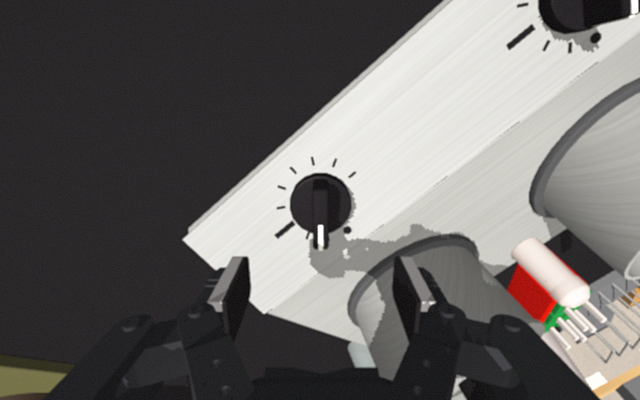

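The wrist picture shows the knob centred between the open fingers at (320,205), bar vertical in the image (parallel to the pads). Advancing along the axis.

Request:
step_arm:
  series:
    - {"dp": [0, -0.01, 0.2], "twist": [0, 0, 0], "hand": 0.6}
    - {"dp": [0, 0, 0.2], "twist": [0, 0, 0], "hand": 0.6}
    - {"dp": [0, 0, 0.2], "twist": [0, 0, 0], "hand": 0.6}
    - {"dp": [0, 0, 0.13], "twist": [0, 0, 0], "hand": 0.6}
    - {"dp": [0, 0, 0.07], "twist": [0, 0, 0], "hand": 0.6}
    - {"dp": [0, 0, 0], "twist": [0, 0, 0], "hand": 0.6}

```text
time_s: 17.12
position: [0.4438, 0.0347, 0.0635]
tool_rot: [2.374, 1.169, -0.278]
wrist_force: [0.1, 0.6, -0.3]
gripper_width: 0.0679
gripper_force: 0.0
```

Request:
step_arm:
  series:
    - {"dp": [0, 0, 0], "twist": [0, 0, 0], "hand": 0.2}
    - {"dp": [0, 0, 0], "twist": [0, 0, 0], "hand": -0.2}
    - {"dp": [0, 0, 0], "twist": [0, 0, 0], "hand": -0.6}
    - {"dp": [0, 0, 0], "twist": [0, 0, 0], "hand": -1}
    - {"dp": [0, 0, 0], "twist": [0, 0, 0], "hand": -1}
    - {"dp": [0, 0, 0], "twist": [0, 0, 0], "hand": -1}
    - {"dp": [0, 0, 0], "twist": [0, 0, 0], "hand": -1}
  newtons: 25

```text
time_s: 18.0
position: [0.4453, 0.0342, 0.0644]
tool_rot: [2.371, 1.17, -0.274]
wrist_force: [4.8, -4.1, -0.5]
gripper_width: 0.0106
gripper_force: 30.1
```

```bash
python3 -c "
from go import *
go(.71,.022);go(1.571,.022);print(state()['wrist_force'])"
```

```text
pos [0.4453 0.0342 0.0644] tgt [0.4449 0.035  0.0646] 
turn [ 0.0232 -0.0079  0.0049] 0.025011920714650093 
shift in present tool axes [ 0.0021 -0.0066 -0.0052] in final [ 0.0021 -0.0066 -0.0051] 
j [ 0.2609 -0.0499  2.2024 -0.5637  1.1675  1.1884] w 0.01062512711141754
pos [0.4453 0.0342 0.0644] tgt [0.4449 0.035  0.0646] 
turn [ 0.0184 -0.0174  4.9381] 4.938155133797324 
shift in present tool axes [ 0.0021 -0.0066 -0.0052] in final [-0.0037 -0.0059 -0.0051] 
j [ 0.2609 -0.0499  2.2024 -0.5637  1.1675  1.1884] w 0.01062512711141754
[ 4.7706 -4.1211 -0.4769]
```

Request:
step_arm:
  series:
    - {"dp": [0, 0.012, 0], "twist": [0, 0, 0], "hand": -1}
    - {"dp": [0, 0, 0], "twist": [0, 0, 0.5], "hand": -1}
    - {"dp": [0, 0, 0], "twist": [0, 0, 0.5], "hand": -1}
    - {"dp": [0, 0, 0], "twist": [0, 0, 0.5], "hand": -1}
    - {"dp": [0, 0, 0], "twist": [0, 0, 0.5], "hand": -1}
    - {"dp": [0, 0, 0], "twist": [0, 0, 0.5], "hand": -1}
    - {"dp": [0, 0, 0], "twist": [0, 0, 0.5], "hand": -1}
    - {"dp": [0, 0, 0], "twist": [0, 0, 0.5], "hand": -1}
    - {"dp": [0, 0, 0], "twist": [0, 0, 0.5], "hand": -1}

```text
time_s: 19.12
position: [0.4456, 0.034, 0.0645]
tool_rot: [2.602, 0.281, -0.034]
wrist_force: [2.6, -2.1, 2.1]
gripper_width: 0.0103
gripper_force: 30.5
```

```bash
python3 -c "
from go import *
go(1.571,.022);print(state()['wrist_force'],state()['ft_torque'])"
```

```text
pos [0.4456 0.034  0.0645] tgt [0.4449 0.035  0.0646] 
turn [ 0.0057 -0.0143  0.9215] 0.9216155939816625 
shift in present tool axes [-0.0052 -0.0098 -0.0054] in final [-0.0067 -0.0089 -0.0054] 
j [ 0.2597 -0.0492  2.2011 -0.5625  1.1682  1.8876] w 0.010271133755473867
[ 2.5776 -2.0631  2.1198] [-0.2491 -0.3107  0.2791]
```

Request:
step_arm:
  series:
    - {"dp": [0, 0, 0], "twist": [0, 0, 0.5], "hand": -1}
    - {"dp": [0, 0, 0], "twist": [0, 0, 0.43], "hand": -1}
    - {"dp": [0, 0, 0], "twist": [0, 0, 0], "hand": -1}
    - {"dp": [0, 0, 0], "twist": [0, 0, 0], "hand": -1}
    - {"dp": [0, 0, 0], "twist": [0, 0, 0], "hand": -1}

```text
time_s: 19.75
position: [0.4456, 0.0339, 0.0646]
tool_rot: [2.616, 0.074, 0.021]
wrist_force: [4.2, -4.8, 3.7]
gripper_width: 0.0102
gripper_force: 30.5
```

```bash
python3 -c "
from go import *
go(1.571,.022);print(state()['wrist_force'],state()['ft_torque'])"
```

```text
pos [0.4456 0.0339 0.0646] tgt [0.4449 0.035  0.0646] 
turn [ 0.0048 -0.0145  0.014 ] 0.020690438942405336 
shift in present tool axes [-0.0067 -0.0096 -0.0054] in final [-0.0067 -0.0096 -0.0053] 
j [ 0.2595 -0.0492  2.2011 -0.5625  1.1683  2.0459] w 0.010245044965483788
[ 4.1983 -4.7535  3.736 ] [-0.5096 -0.5004  0.286 ]
```

Request:
step_arm:
  series:
    - {"dp": [0, 0, 0], "twist": [0, 0, 0], "hand": -0.6}
    - {"dp": [0, 0, 0], "twist": [0, 0, 0], "hand": -0.3}
    - {"dp": [0, 0, 0], "twist": [0, 0, 0], "hand": 0}
    - {"dp": [0, 0, 0], "twist": [0, 0, 0], "hand": 0}
    - {"dp": [0, 0, -0.1], "twist": [0, 0, 0], "hand": 0}
    - {"dp": [0, 0, -0.3], "twist": [0, 0, 0], "hand": 0}
    - {"dp": [0, 0, -0.3], "twist": [0, 0, 0], "hand": 0}
    - {"dp": [0, 0, -0.3], "twist": [0, 0, 0], "hand": 0}
    - {"dp": [0, 0, 0], "twist": [0, 0, 0], "hand": 0}
    - {"dp": [0, 0, 0], "twist": [0, 0, 0], "hand": 0}

```text
time_s: 21.0
position: [0.4413, 0.0839, 0.1495]
tool_rot: [2.617, 0.073, 0.018]
wrist_force: [0.4, -0.2, 0.7]
gripper_width: 0.0429
gripper_force: 0.0
```

```bash
python3 -c "
from kf import *
s=state();print(s['position'],s['gripper_width'],s['wrist_force'])
knobfit(q0=1.55,p0=(.4454,.0212),fn='pics/k7.png');knobfit(q0=1.3,p0=(.4454,.0212))
im=get_image('wrist');cv2.imwrite('pics/w7.png',im)
for n in('scene','side'):
    get_image(n)
    for d in silhouettes(n,'lid'):
        f=fit([(cam(n),soft(d['mask']))],LID,[.452,-.137],.155,False)
        if f[1]<100: print(n,f)
    r=cv2.imwrite
"
```

```text
[0.4413 0.0839 0.1495] 0.04290035394718429 [ 0.3587 -0.2477  0.697 ]
pos [0.4413 0.0839 0.1495] [0.441  0.0836 0.149 ]
knob [0.4457 0.0215 1.618 ] 88.05234425625036 2783.0
pos [0.441  0.0836 0.149 ] [0.4409 0.0834 0.1488]
knob [0.4455 0.0217 1.6002] 88.47210775644538 2796.0
scene (array([ 0.4519, -0.1358]), np.float64(4.136547226971032))
side (array([ 0.45  , -0.1332]), np.float64(5.656658295962307))
```

View pics/w7.png

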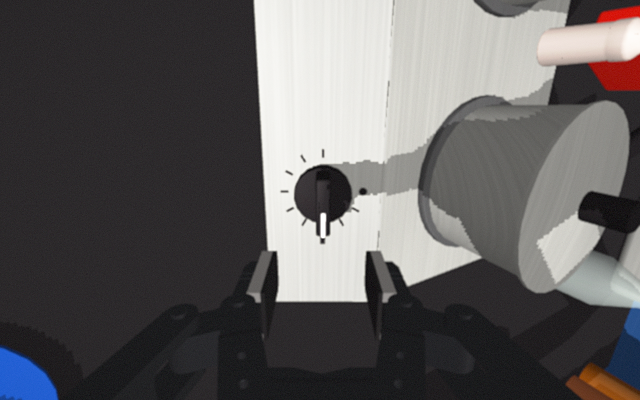

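The wrist picture shows the pointer lying straight over the long mark (pointer at (322,225), mark end at (322,243)). The fit gives 1.60–1.62 rad. The lid is flat on its pan, the arm is clear, and the fixed cameras agree. Handing in.

```bash
python3 -c "
from station import *
print(finish_job())"
```

```text
the job is handed in; nothing more can be done
None
```

I handed the job in at about 21 s on the robot's clock, and the system gave no verdict. By my last camera check, the steel lid is seated on the egg pan (the near, right-hand one) and let go, and the right knob points at the long mark (measured about 1.61 rad, allowed 1.44–1.70).

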